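# Park the clay roller at the top of the draining gutter

## Task

Roll the washed wooden clay roller up the sloped draining gutter with a fingertip, over the low catch near the top, so that it lies square in the place between the catch and the end stop and stays there by itself. Nudge it gently and steadily from behind: do not pinch or lift it, do not flick it, and do not let it run back down. Leave the bowls, bucket, rib and loop tool where they are.

Things in the scene. Friction and masses are not known exactly. Their poses are not given: they have to be found in the camera images.
- gutter: Fixed bare aluminium gutter rising 8 deg (0.14 rad) to a closed end. Origin on the floor's upper face, mid-width, at the inner face of the low tabs; +x runs up along the floor to the end stop, y across, z square off the floor. Inside width 125, side walls 24 high above the floor. Two tabs at x = 0 (10 high, 3 thick, 37 gap between); the open drip nose runs on to x = -30. Origin 55 above the bench.
- catch (a point): Floor level under the catch's square edge, mid-width, gutter x = 225 (axes as the gutter). The catch is two tongues of the sheet, one each side with a 23 gap in the middle for water: each ramps up 3.5 above the floor over the 22 before this point, then ends in a square edge. It keeps a parked roller from rolling back.
- stop (a point): Foot of the upright end stop's face at floor level, mid-width, gutter x = 264 (axes as the gutter). The stop is 32 high, the full width. Between catch and stop the roller has about 3 of play: parked, its axis is 24 to 27 down-slope of this face and 24 off the floor.
- stand: Fixed aluminium legs under the gutter with a white drip tray (105 long, 170 wide, 26 high) on the bench below the low end; origin on the bench under the middle (gutter origin at x = -135), x level, along the gutter towards its high end. The tray reaches from x = -226 to -121.
- roller: Loose smooth beech cylinder, 48 diameter, 120 long, 110 to 205 g, lying across the gutter (2.5 free at each end). Origin at its centre; y is its axis; x and z turn as it rolls. It starts against the low tabs. Let go on the slope it rolls back; a few newtons at most roll or slide it up and over the catch, and once its axis is past the catch's edge it drops in by the stop by itself.
- bowl: Bystander: larger stoneware bowl, 160 across, 70 high, on the bench; origin under its foot.
- bowl_in: Bystander: smaller bowl, 124 across, 55 high, nested in the larger; origin under its foot.
- rib: Bystander: flat steel rib, 106 x 54 x 3, on the bench; origin at the centre of its underside.
- loop: Bystander: loop tool with boxwood handle, 180 long, 19 high, lying on the bench along its x; origin on the bench under its handle.
- bucket: Bystander: white plastic bucket with snap lid, 216 across, 180 high, 3 kg; origin under its centre.
Mind the look-alikes: they are no part of the job. Of the things like the roller, leave any that is blue or orange; of the rest the smaller one is meant.

How it is judged:
At the end, for the whole second after the job is handed in: The roller lies still in the gutter between the catch and the end stop: axis 233 to 244 mm up the gutter, on the floor (axis 20 to 28 mm above it), square across to 0.1 rad (x of roller in the frame of gutter between 0.233 and 0.244 m and z of roller in the frame of gutter between 0.02 and 0.028 m and angle between the y axis of roller and the y axis of gutter, either way round below 0.1 rad and linear speed of roller below 0.02 m/s); the robot touches nothing.
It fails at once if the roller is lifted off the gutter (its axis more than 42 mm above the floor) (z of roller in the frame of gutter above 0.042 m).
It fails at once if the roller is flicked, or runs away down the gutter (faster than 0.5 m/s) (linear speed of roller above 0.5 m/s).
It fails at once if the roller is pinched between the fingers, or shoved hard (more than 30 N from the fingers) (contact force between roller and the fingers above 30 N or (distance between the grasp point and roller below 0.018 m and contact force between roller and the fingers above 1 N)).
It fails at once if a bowl is moved by more than 15 mm (distance of any of bowl, bowl_in from where it was at the start of the episode above 0.015 m).
It fails at once if the rib, the loop tool or the bucket is moved by more than 15 mm (distance of any of rib, loop, bucket from where it was at the start of the episode above 0.015 m).
It also fails if it takes over 42 s, if anything falls off the work surface, if the arm or the gripper's body presses on something with over 40 N, if the wrist force passes 120 N, or if a joint passes its speed limit or range.

## Robot

A 7-joint arm with a two-finger parallel gripper is mounted at the origin on the work surface. World frame = base frame: x ahead of the robot, y to its left, z up, the work surface at z = 0. Lengths are in m, angles in rad, forces in N, time in s.
With the tool pointing down it reaches from about 0.425 to 0.875 m from the base axis. Payload 4.7 kg.
Tool frame: the origin (TCP) lies on the centre line of the jaws, within the pads' length; the fingertips stand 19 mm ahead of it and the grasp point (between the pads) is the TCP; z points along the fingers, y is the line along which they close (so a half turn about z gives the same grasp; the last joint's range is limited). The gripper opens to 87 mm and grips with 3 to 60 N. Pads are 19 mm wide; open, the fingers measure 117 mm over their backs; the gripper's body (75 mm by 190 mm) begins 51 mm behind the grasp point.
Start: joints at [0.014, 0.321, -0.07, 1.45, 0.023, 1.371, -0.057], TCP at [0.65, -0, 0.242] pointing down, gripper open.
Joint ranges: [-2.86, 2.86], [-0.3, 2.09], [-1.38, 1.24], [0.06, 2.45], [-1.56, 4.7], [0.09, 2.05], [-2.69, 2.69]. Speed limits (rad/s): [2.57, 2.57, 3.14, 3.14, 3.14, 3.14, 3.14].

## Interface

Orientations are given as a 3x3 rotation matrix whose columns are the frame's x, y, z axes.
In Python, from station import manip gives the robot as it stands. The module is installed in compiled form; this text tells all that it offers.
- The arm moves only by the shell command python3 -m creep 'ROWS' [OPENING] [FORCE]. ROWS is JSON, a list of rows, each a list of 2 entries, a list of its own where there are three numbers: the shift along the tool's x, y, z each as a share of 0.5 m, from -1 to 1, then the turn, a rotation vector about the tool's x, y, z each as a share of 30 degrees, from -1 to 1. In form: [[[x, y, z], [wx, wy, wz]], ...]. A call has 1 to 5 rows; each row shifts and turns the commanded pose from where the row before left it, along the tool's axes as they then stand; what a row does not reach is not made up. A row lasts 1/8 s, in which the tool goes at most 62.5 mm and 10.7 degrees, less where a joint would pass 70% of its speed; a pose out of reach is approached as far as the arm can. A call with a number of a shift or a turn outside -1 to 1 is refused whole. A call with a gripper value outside its range is refused whole. OPENING is the gripper's target within -1 to 1 (shut at 1, half-way at 0, fully open at -1), set as the call begins (- or left out, the last holds). The fingers move at their own pace and stop on an object; FORCE is the grip in N (left out, the last holds). Time passes only in rows, so rows that do not move let the fingers close. It gives the time, the measured TCP pose, the force, the opening and the grip force at its end, in the units of the state.
- manip.get_state(): the state, without advancing time (a new reading comes with each control period).
- manip.read_camera(name): name is "scene" or "side" or "wrist"; returns the picture (420x560x3 uint8, red, green, blue); there is no depth.
- manip.get_calibration(name): a dict with "K" (3x3 intrinsics, pixels), "distortion" ([k1, k2, p1, p2, k3] as OpenCV has them; the pictures are not rectified), "view" (4x4, takes a point from world to camera coordinates); the wrist camera has in their place "T_tool_cam" (4x4, takes a point from camera to tool coordinates, whose origin is the TCP and whose axes are the flange's). Camera axes: x right, y down, z forward; pixel columns grow to the right and rows downward; lengths in m; the calibration is good to about 2 mm. A picture is of the moment at which its call begins: read the wrist's pose just before it. get_calibration takes no time and is no camera call.
- manip.hand_in(): hands the job in; it is judged then, once.
The state is a dict: "time": time; "joints": joint angles; "joint_velocities": joint speeds; "joint_torque": joint torques, N m; "position": TCP position; "tcp_rot": TCP orientation; "ft_force": force on the tool from outside, world axes, zero at the start; "ft_torque": the same for the moment, N m; "grip_width": finger opening in m; "gripper_force": force on a finger pad.
Only numpy, scipy, OpenCV 4.12 (cv2) and the standard library are available. Lean on these libraries where they do the work, as an engineer would, in place of code of your own. Each camera call takes 0.05 s, during which the arm holds its last target. There are 200 camera calls.

## Working session

There is one attempt and no reset: what is moved stays moved. The work goes in short steps, Python scripts to look and compute and a shell command to move; the robot and the scene stay as the last step left them, time stands still between calls to the robot, and variables do not carry over. Pictures are saved under pics/ and viewed, at most 10 in all, crops included, and the job is handed in when it is done.

```bash
mkdir -p pics
python3 - <<'E'
from station import manip
import cv2,numpy as np
ims=[manip.read_camera(n) for n in("scene","side")]
for n,i in zip(("scene","side"),ims): cv2.imwrite(f"pics/{n}0.png",cv2.cvtColor(i,cv2.COLOR_RGB2BGR))
for n in("scene","side","wrist"):
    print({k:np.round(v,4).tolist() for k,v in manip.get_calibration(n).items() if not isinstance(v,str)})
s=manip.get_state();print(s["time"],s["tcp_rot"])
E
```

```text
{'K': [[461.6977, 0.0, 273.3979], [0.0, 461.6977, 204.8989], [0.0, 0.0, 1.0]], 'distortion': [-0.006, 0.0, 0.0, 0.0, 0.0], 'view': [[-0.646, 0.7634, -0.001, 0.2678], [0.4494, 0.3792, -0.8089, -0.132], [-0.6171, -0.5229, -0.588, 1.5894], [0.0, 0.0, 0.0, 1.0]]}
{'K': [[416.6237, 0.0, 285.1132], [0.0, 416.6237, 209.3787], [0.0, 0.0, 1.0]], 'distortion': [0.0274, 0.0, 0.0, 0.0, 0.0], 'view': [[0.9504, -0.311, 0.0073, -0.4286], [-0.2227, -0.6964, -0.6822, 0.1762], [0.2172, 0.6467, -0.7311, 1.2767], [0.0, 0.0, 0.0, 1.0]]}
{'K': [[291.0195, 0.0, 276.0975], [0.0, 291.0195, 210.5136], [0.0, 0.0, 1.0]], 'distortion': [-0.0554, 0.0, 0.0, 0.0, 0.0], 'T_tool_cam': [[-0.0008, -0.9677, -0.2522, 0.0688], [1.0, -0.0008, 0.0001, 0.0002], [-0.0003, -0.2522, 0.9677, -0.1423], [0.0, 0.0, 0.0, 1.0]]}
0.1 [[-2.86454146e-05  9.99998551e-01 -1.70183970e-03]
 [ 9.99999992e-01  2.84365629e-05 -1.22745207e-04]
 [-1.22696635e-04 -1.70184320e-03 -9.99998544e-01]]
```

View pics/scene0.png

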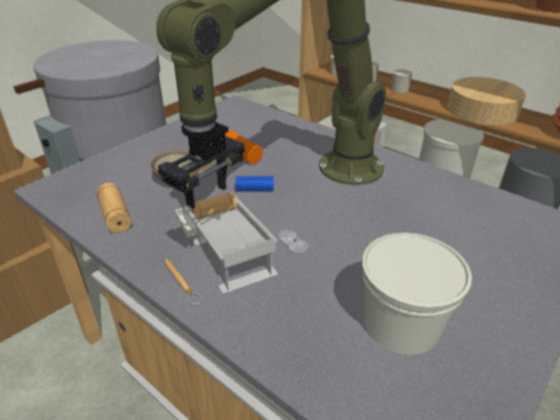

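View pics/side0.png

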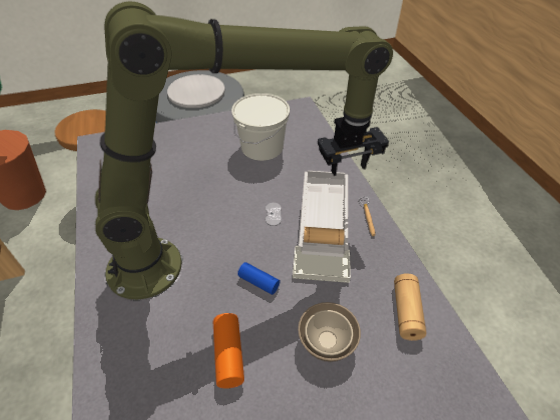

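The side view shows four roller-like things: wooden in the gutter (323,237), a larger wooden one on the bench (408,306), blue (258,278) and orange (228,350). The one in the gutter fits, because it is beech and the smaller of the two that aren't blue or orange. I'll confirm it in enlarged crops.

Run:
```python
import cv2
a=cv2.imread("pics/side0.png")[160:345,280:440]; b=cv2.imread("pics/scene0.png")[180:300,150:310]
cv2.imwrite("pics/c1.png",cv2.resize(a,None,fx=3.2,fy=3.2,interpolation=cv2.INTER_CUBIC))
cv2.imwrite("pics/c2.png",cv2.resize(b,None,fx=5,fy=5,interpolation=cv2.INTER_CUBIC))
```

```text
(no output)
```

View pics/c1.png

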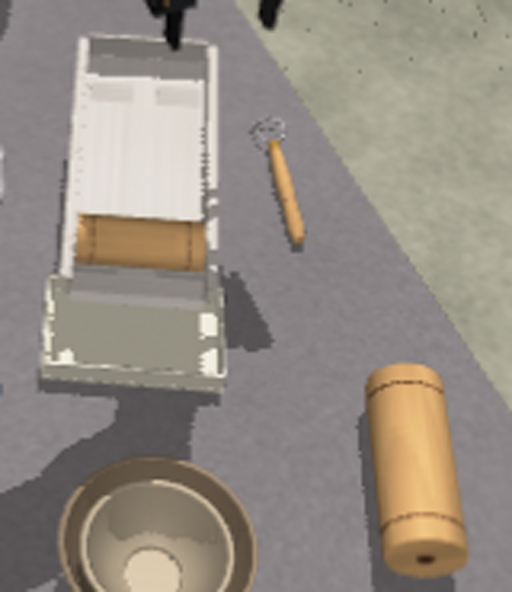

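View pics/c2.png

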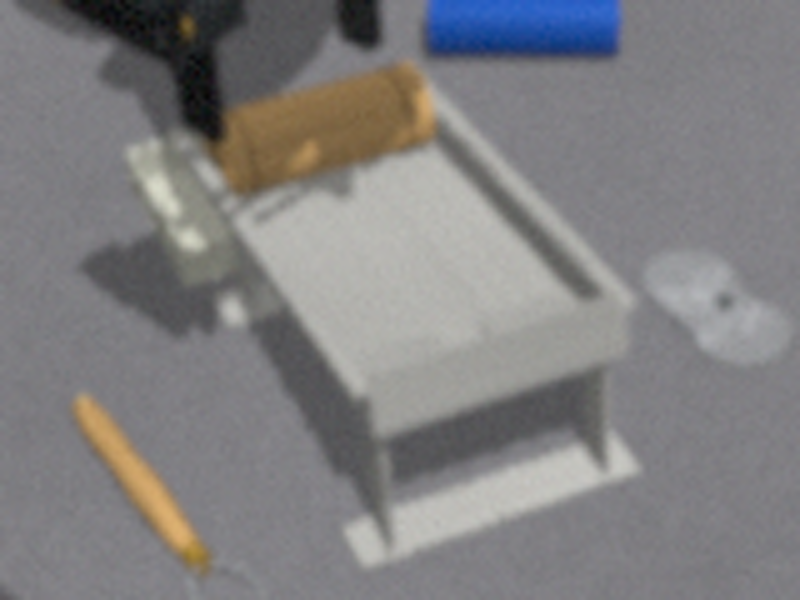

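The crops confirm it. The smaller beech roller lies in the gutter near the low end, at side (323,236), and the bigger bench one is a decoy. The stop's top corners are at side (305,172) and (347,174), and the high end points towards +y. Next I'll work out the gutter frame.

```bash
cat > h.py <<'E'
import cv2,numpy as np
from station import manip
def ray(n,p):
    c=manip.get_calibration(n);V=np.array(c["view"]);u=cv2.undistortPoints(np.array([[p]],float),np.array(c["K"]),np.array(c["distortion"]))[0,0]
    R=V[:3,:3];o=-R.T@V[:3,3];d=R.T@np.array([u[0],u[1],1]);return o,d/np.linalg.norm(d)
def onz(n,p,z):
    o,d=ray(n,p);return o+d*(z-o[2])/d[2]
def tri(p,q):
    o,d=ray("scene",p);a,e=ray("side",q)
    s,t=np.linalg.lstsq(np.stack([d,-e],1),a-o,rcond=None)[0];P,Q=o+d*s,a+e*t
    return (P+Q)/2,np.linalg.norm(P-Q)
E
python3 - <<'E'
from h import *
np.set_printoptions(precision=4,suppress=True)
S=lambda x,y:(280+x/3.2-.35,160+y/3.2-.35); C=lambda x,y:(150+x/5-.4,180+y/5-.4)
print("stopL",onz("side",S(80,38),.123),onz("scene",C(630,300),.123),tri(C(630,300),S(80,38)))
print("stopR",onz("side",S(216,44),.123),onz("scene",C(365,388),.123),tri(C(365,388),S(216,44)))
print("foot",onz("side",S(84,76),.0917),onz("side",S(205,82),.0917))
# tray outline corners at z=.026
for p in((52,277),(222,285),(225,376),(40,368)):print("tray",onz("side",S(*p),.026))
# roller mask
for n,r in(("scene",(185,225,185,245)),("side",(218,250,298,350))):
    im=cv2.imread(f"pics/{n}0.png");h=cv2.cvtColor(im,cv2.COLOR_BGR2HSV)
    m=cv2.inRange(h,(8,90,60),(22,255,255));k=np.zeros_like(m);k[r[0]:r[1],r[2]:r[3]]=m[r[0]:r[1],r[2]:r[3]]
    cs=max(cv2.findContours(k,0,1)[0],key=cv2.contourArea);print(n,cv2.minAreaRect(cs));
    c=cv2.minAreaRect(cs)[0]
    print(onz(n,c,.055+.0027+.024))
    if n=="scene":c0=c
print("roller",tri(c0,c))
E
```

```text
stopL [0.563  0.1346 0.123 ] [0.5759 0.1434 0.123 ] (array([0.5674, 0.1394, 0.1164]), np.float64(0.004984580764916353))
stopR [0.695  0.0827 0.123 ] [0.6995 0.0916 0.123 ] (array([0.6969, 0.0876, 0.1186]), np.float64(0.0014621425082938927))
foot [0.5598 0.1097 0.0917] [0.6775 0.0626 0.0917]
tray [ 0.4587 -0.0844  0.026 ]
tray [ 0.6129 -0.1441  0.026 ]
tray [ 0.5723 -0.2414  0.026 ]
tray [ 0.4134 -0.1812  0.026 ]
scene ((213.67649841308594, 205.20591735839844), (16.24988555908203, 44.38401794433594), 75.96376037597656)
[ 0.5368 -0.1115  0.0817]
side ((323.6827392578125, 235.44161987304688), (39.61336135864258, 15.033126831054688), 4.085616588592529)
[ 0.5366 -0.1118  0.0817]
roller (array([ 0.5367, -0.1117,  0.0815]), np.float64(4.390409926055062e-05))
```

```bash
python3 - <<'E'
from h import *
print("bucket",onz("side",(261,110),.18),onz("scene",(415,268),.18))
E
python3 -m creep '[[[0,0,0],[0,0,0.2423]],[[0,0,0],[0,0,0.2423]],[[0,0,0],[0,0,0.2423]],[[-0.1,-0.03,0],[0,0,0]],[[-0.1,-0.03,0],[0,0,0]]]' 1 10
python3 -m creep '[[[-0.1,-0.03,0],[0,0,0]],[[-0.106,-0.038,0],[0,0,0]],[[0,0,0.06],[0,0,0]],[[0,0,0],[0,0,0]]]'
```

```text
bucket [0.50105962 0.44333492 0.18      ] [0.51417083 0.45723814 0.18      ]
time: 0.72
position: [0.584, -0.0822, 0.2407]
tcp_rot: [[0.37, 0.929, -0.001], [0.929, -0.37, -0.0], [-0.001, -0.001, -1.0]]
ft_force: [0.2, -1.1, 0.3]
grip_width: 0.0446
gripper_force: 0.0
time: 1.23
position: [0.5133, -0.1645, 0.2094]
tcp_rot: [[0.372, 0.928, -0.005], [0.928, -0.372, 0.002], [-0.0, -0.005, -1.0]]
ft_force: [-0.2, 0.9, 0.3]
grip_width: 0.0055
gripper_force: 0.0
```

Run:
```python
from h import *
cv2.imwrite("pics/w1.png",cv2.cvtColor(manip.read_camera("wrist"),cv2.COLOR_RGB2BGR))
```

```text
(no output)
```

View pics/w1.png

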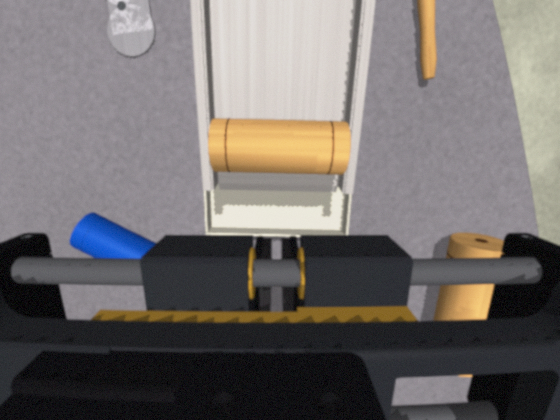

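The wrist view shows the roller midway across the gutter at (279,147), square between the walls. It needs about 1.6° more turn and 1.5 mm to the right. The roller is 58 mm ahead of the TCP, which matches the estimate, so I can descend behind it.

```bash
python3 -m creep '[[[0,0.003,0.07],[0,0,0.053]],[[0,0,0.07],[0,0,0]],[[0,0,0.07],[0,0,0]],[[0,0,0.03],[0,0,0]],[[0,0,0],[0,0,0]]]'
python3 -m creep '[[[0.016,0,0],[0,0,0]],[[0.01,0,0],[0,0,0]],[[0.008,0,0],[0,0,0]],[[0,0,0],[0,0,0]]]'
```

```text
time: 1.9
position: [0.5168, -0.1647, 0.0914]
tcp_rot: [[0.396, 0.918, -0.001], [0.918, -0.396, 0.0], [-0.0, -0.001, -1.0]]
ft_force: [-0.5, 0.8, 0.5]
grip_width: 0.0005
gripper_force: 0.0
time: 2.4
position: [0.5237, -0.1492, 0.092]
tcp_rot: [[0.396, 0.918, 0.001], [0.918, -0.396, -0.0], [0.0, 0.001, -1.0]]
ft_force: [-0.9, -0.5, 0.3]
grip_width: 0.0005
gripper_force: 0.0
```

```bash
python3 -m creep '[[[0.006,0,0.004],[0,0,0]],[[0.006,0,0],[0,0,0]],[[0.008,0,-0.001],[0,0,0]],[[0.012,0,-0.0017],[0,0,0]],[[0.014,0,-0.002],[0,0,0]]]'
python3 -m creep '[[[0.014,0,-0.002],[0,0,0]],[[0.014,0,-0.002],[0,0,0]],[[0.014,0,-0.002],[0,0,0]],[[0.014,0,-0.002],[0,0,0]],[[0.014,0,-0.002],[0,0,0]]]'
python3 - <<'E'
from h import *
cv2.imwrite("pics/w2.png",cv2.cvtColor(manip.read_camera("wrist"),cv2.COLOR_RGB2BGR))
E
```

```text
time: 3.02
position: [0.5327, -0.1282, 0.0921]
tcp_rot: [[0.397, 0.918, 0.0], [0.918, -0.397, -0.0], [0.0, 0.0, -1.0]]
ft_force: [0.1, -0.2, 0.1]
grip_width: 0.0004
gripper_force: 0.3
time: 3.65
position: [0.5466, -0.096, 0.097]
tcp_rot: [[0.397, 0.918, 0.0], [0.918, -0.397, -0.0], [-0.0, 0.0, -1.0]]
ft_force: [-1.3, -0.5, 1.0]
grip_width: 0.0004
gripper_force: 0.3
```

View pics/w2.png

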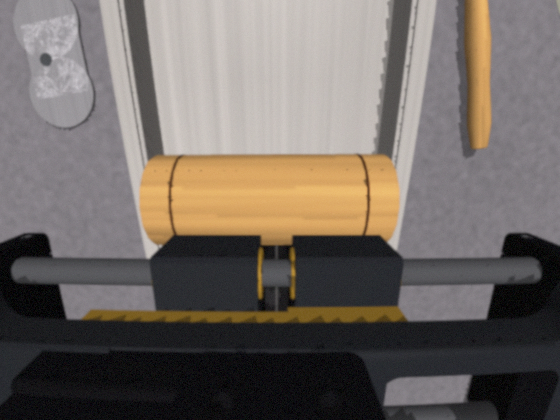

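The roller has rolled off the tabs and lies square. It spans about 143–397 px and the fingertip touches near its middle, roughly 2 mm right of centre. I'll keep going at the same pace with a small correction.

```bash
python3 -m creep '[[[0.014,-0.001,-0.002],[0,0,0]],[[0.014,-0.001,-0.002],[0,0,0]],[[0.014,-0.001,-0.002],[0,0,0]],[[0.014,-0.001,-0.002],[0,0,0]],[[0.014,0,-0.002],[0,0,0]]]'
python3 -m creep '[[[0.014,0,-0.002],[0,0,0]],[[0.014,0,-0.002],[0,0,0]],[[0.014,0,-0.002],[0,0,0]],[[0.014,0,-0.002],[0,0,0]],[[0.014,0,-0.002],[0,0,0]]]'
python3 -m creep '[[[0.014,0,-0.002],[0,0,0]],[[0.014,0,-0.002],[0,0,0]],[[0.014,0,-0.002],[0,0,0]],[[0.014,0,-0.002],[0,0,0]],[[0.014,0,-0.002],[0,0,0]]]'
python3 - <<'E'
from h import *
cv2.imwrite("pics/w3.png",cv2.cvtColor(manip.read_camera("wrist"),cv2.COLOR_RGB2BGR))
E
```

```text
time: 4.32
position: [0.5586, -0.0631, 0.102]
tcp_rot: [[0.397, 0.918, 0.0], [0.918, -0.397, -0.0], [-0.0, 0.0, -1.0]]
ft_force: [0.5, 0.8, 0.2]
grip_width: 0.0004
gripper_force: 0.3
time: 4.95
position: [0.5725, -0.031, 0.107]
tcp_rot: [[0.397, 0.918, 0.0], [0.918, -0.397, -0.0], [-0.0, 0.0, -1.0]]
ft_force: [-0.2, -0.3, 0.7]
grip_width: 0.0005
gripper_force: 0.3
time: 5.58
position: [0.5864, 0.0011, 0.112]
tcp_rot: [[0.397, 0.918, 0.0], [0.918, -0.397, -0.0], [-0.0, 0.0, -1.0]]
ft_force: [-0.6, -1.0, 1.1]
grip_width: 0.0009
gripper_force: 0.3
```

View pics/w3.png

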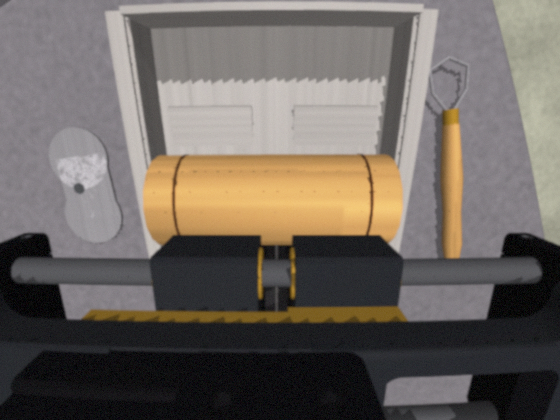

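The view shows the roller square at rows 155–245. The catch tongues are just ahead at rows 105–150 and the stop is at the top. About 48 mm remains to the catch edge, so I'll slow down.

```bash
python3 -m creep '[[[0.014,0,-0.002],[0,0,0]],[[0.014,0,-0.002],[0,0,0]],[[0.012,0,-0.002],[0,0,0]],[[0.01,0,-0.002],[0,0,0]],[[0.01,0,-0.002],[0,0,0]]]'
python3 -m creep '[[[0.008,0,-0.002],[0,0,0]],[[0.008,0,-0.002],[0,0,0]],[[0.008,0,-0.002],[0,0,0]],[[0.008,0,-0.001],[0,0,0]],[[0.006,0,0],[0,0,0]]]'
python3 - <<'E'
from h import *
cv2.imwrite("pics/w4.png",cv2.cvtColor(manip.read_camera("wrist"),cv2.COLOR_RGB2BGR))
E
```

```text
time: 6.25
position: [0.5982, 0.0279, 0.117]
tcp_rot: [[0.398, 0.918, -0.0], [0.918, -0.398, -0.001], [-0.001, 0.0, -1.0]]
ft_force: [-1.1, -1.8, 0.0]
grip_width: 0.0007
gripper_force: 1.0
time: 6.88
position: [0.6059, 0.0467, 0.1204]
tcp_rot: [[0.397, 0.918, 0.0], [0.918, -0.397, 0.001], [0.001, 0.0, -1.0]]
ft_force: [-0.3, -0.1, 0.7]
grip_width: 0.0005
gripper_force: 0.0
```

View pics/w4.png

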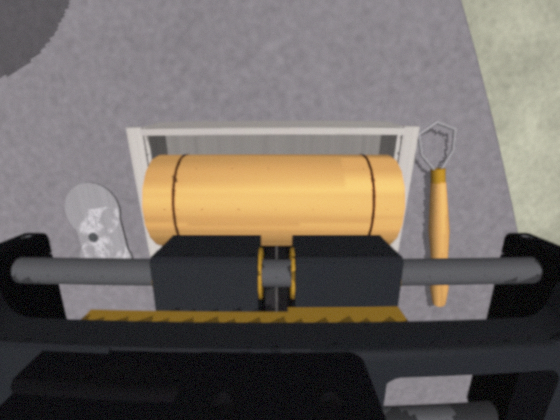

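The roller is still against the finger (rows 155–245), with its axis at about 225 mm, right at the catch edge. I'll nudge it slowly on.

```bash
cat > edge.py <<'E'
from h import *
im=manip.read_camera("wrist");h=cv2.cvtColor(im,cv2.COLOR_RGB2HSV)
m=cv2.inRange(h,(8,110,90),(24,255,255))
for c in(170,220,270,330,380):
    r=np.nonzero(m[60:235,c-5:c+5].mean(1)>127)[0]+60;print(c,r.min() if len(r) else None)
E
python3 edge.py
python3 -m creep '[[[0.006,0,-0.001],[0,0,0]],[[0.006,0,-0.001],[0,0,0]],[[0,0,0],[0,0,0]]]';python3 edge.py
```

```text
170 153
220 153
270 153
330 153
380 153
time: 7.35
position: [0.6082, 0.0516, 0.1215]
tcp_rot: [[0.397, 0.918, 0.0], [0.918, -0.397, 0.0], [0.0, 0.0, -1.0]]
ft_force: [-0.4, 0.1, -0.4]
grip_width: 0.0003
gripper_force: 0.0
170 150
220 149
270 149
330 149
380 149
```

```bash
python3 -m creep '[[[0.003,0,0],[0,0,0]],[[0.003,0,0],[0,0,0]],[[0,0,0],[0,0,0]]]';python3 edge.py; python3 -m creep '[[[-0.003,0,0],[0,0,0]],[[-0.003,0,0],[0,0,0]],[[-0.003,0,0],[0,0,0]],[[-0.003,0,0],[0,0,0]],[[0,0,0],[0,0,0]]]';python3 edge.py
```

```text
time: 7.78
position: [0.6093, 0.0541, 0.1214]
tcp_rot: [[0.397, 0.918, 0.0], [0.918, -0.397, 0.0], [0.0, 0.0, -1.0]]
ft_force: [0.3, -0.0, -0.1]
grip_width: 0.0003
gripper_force: 0.0
170 155
220 155
270 154
330 154
380 154
time: 8.45
position: [0.6068, 0.0482, 0.1214]
tcp_rot: [[0.397, 0.918, 0.0], [0.918, -0.397, -0.0], [-0.0, 0.0, -1.0]]
ft_force: [1.0, 0.5, -0.1]
grip_width: 0.0003
gripper_force: 0.0
170 143
220 142
270 142
330 142
380 141
```

The roller kept still while the finger advanced and then backed off, so it's parked. I'll withdraw up and clear, then check it.

```bash
python3 -m creep '[[[-0.02,0,0],[0,0,0]],[[-0.02,0,-0.04],[0,0,0]],[[-0.03,0,-0.08],[0,0,0]],[[-0.03,0,-0.08],[0,0,0]],[[0,0,0],[0,0,0]]]'
python3 -m creep '[[[-0.08,0,0],[0,0,0]],[[-0.05,0,0],[0,0,0]],[[0,0,0],[0,0,0]],[[0,0,0],[0,0,0]],[[0,0,0],[0,0,0]]]'
python3 - <<'E'
from h import *
for n in("scene","side","wrist"):
    im=cv2.cvtColor(manip.read_camera(n),cv2.COLOR_RGB2BGR);cv2.imwrite(f"pics/{n}9.png",im)
a=cv2.imread("pics/scene9.png")[170:310,140:300];b=cv2.imread("pics/side9.png")[150:290,270:400]
cv2.imwrite("pics/f.png",cv2.resize(np.hstack([a,b]),None,fx=2.7,fy=2.7,interpolation=cv2.INTER_CUBIC))
E
```

```text
time: 9.12
position: [0.5891, 0.0, 0.2273]
tcp_rot: [[0.4, 0.916, 0.009], [0.916, -0.4, -0.001], [0.003, 0.009, -1.0]]
ft_force: [1.1, 0.6, -1.0]
grip_width: 0.0007
gripper_force: 0.0
time: 9.75
position: [0.5615, -0.0555, 0.2214]
tcp_rot: [[0.395, 0.919, 0.0], [0.919, -0.395, 0.001], [0.0, -0.0, -1.0]]
ft_force: [-0.1, -1.5, 0.4]
grip_width: 0.0001
gripper_force: 0.0
```

View pics/f.png

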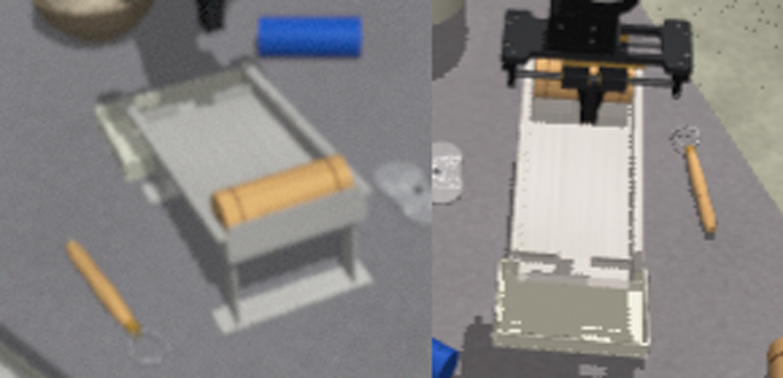

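View pics/wrist9.png

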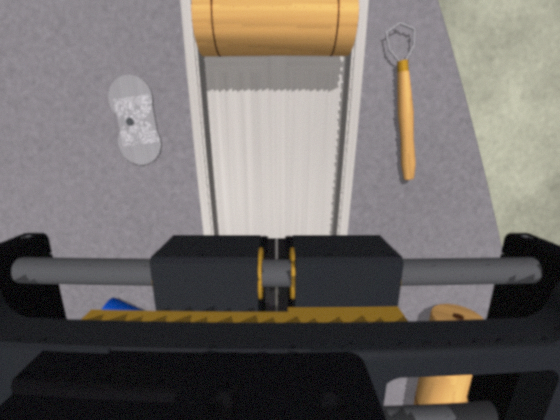

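The pictures show the roller lying square at the end stop (scene crop (285,190)) and staying there after the finger left. The bystanders haven't moved, so I'm handing in.

```bash
python3 -c "
from station import manip
print(manip.hand_in())"
```

```text
the job is handed in; nothing more can be done
None
```

The roller was nudged up the gutter and over the catch, and it lay square and still by the end stop without the finger; I handed the job in at about 10 s, and no verdict came back.

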